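# Clock a mirror cell into its three-groove kinematic nest

## Task

Pick up the round mirror cell by its neck, set it gently on top of the three-groove nest and nudge it round until all three of its ball feet drop into the grooves together. Leave it there, let go, level and fully home; press lightly, never hard, and do not disturb the eyeglass, the round tin or the cream dish.

Things in the scene. Friction and masses are not known exactly. Their poses are not given: they have to be found in the camera images.
- cell_center (a point): Centre (on the axis) of the loose mirror cell, 0.2 kg, 38 mm tall: aluminium neck 50 mm in diameter, from 7 mm below this point to 19 mm above it (grasp there), mirror on its top; below it a black flange 76 mm wide, 6 mm thick; three 8 mm steel ball feet, lowest points 19 mm below this point, on a 31 mm radius at 0, 120 and 240 deg from the x axis, a white dot above each. z is up.
- nest_deck (a point): Centre of the nest's flat top (deck), 30 mm above the worktop; axes as the nest's. While the balls ride on the deck, cell_center is 19 mm above this point; with all three home it is about 15.5 mm above it (sunk 3.5 mm, easily felt). The balls drop in within about 0.14 rad of the grooves if the cell is centred to 2 mm, and the slopes (slippery) then centre it.
- loupe: bystander: black watchmaker's eyeglass, 36 mm in diameter, 31 mm tall, origin under its centre; leave alone
- tin: bystander: grey round tin, 36 mm in diameter, 19 mm tall, origin under its centre; leave alone
- dish: bystander: shallow cream china dish, 58 mm in diameter, 11 mm tall, origin under its centre; leave alone
- nest: Fixed nest, origin under its centre: round dark steel foot 100 mm wide, 11 mm high, white index line along +x; on it an aluminium ring 76 mm wide with three radial V grooves, 10 mm wide, 120 deg apart. The ring cannot be turned; its angle is NOT in this pose: one groove lies 0.28 to 1.35 rad anticlockwise (from above) of the index line, the others 120 and 240 deg on. Look or feel for it.
- carton_top (a point): Fixed obstacle: centre of the top of the green carton beyond the cell, 57 mm along x, 72 mm along y, 104 mm tall; lift the cell over or carry it round.
- press_table (a point): Fixed obstacle: centre of the round table of the drill press, 120 mm wide, 95 mm above the worktop; its head hangs above it from 166 mm up. Keep clear of it.

How it is judged (in metres and radians):
At the end, for the whole second after the job is handed in: The mirror cell is released and sits upright and at rest in the nest with all three balls in the grooves: its centre within 2.5 mm of the nest's axis and 13.5 to 16.8 mm above the deck, its axis within 0.03 rad of vertical (z of cell_center in the frame of nest_deck between 0.0135 and 0.0168 m and horizontal distance between cell_center and nest_deck below 0.0025 m and angle between cell_center's own z axis and vertical below 0.03 rad and contact force between the fingers and cell below 0.1 N and linear speed of cell below 0.01 m/s); the robot touches nothing.
It fails at once if the nest is pressed or struck by the cell or the robot with more than 30 N (contact force between any of cell, the arm, the fingers and nest above 30 N).
It fails at once if the eyeglass, tin or dish is moved by more than 20 mm (distance of any of loupe, tin, dish from where it was at the start of the episode above 0.02 m).
It also fails if it takes over 48 s, if anything falls off the work surface, if the arm or the gripper's body presses on something with over 40 N, if the wrist force passes 120 N, or if a joint passes its speed limit or range.

## Robot

A 6-joint arm with a two-finger parallel gripper is mounted at the origin on a cart in front of the work surface, level with it; the furniture and walls round the work are solid. World frame = base frame: x ahead of the robot, y to its left, z up, the work surface at z = 0. Lengths are in m, angles in degrees, forces in N, time in s.
With the tool pointing down it reaches from about 0.3 to 0.75 m from the base axis. Payload 8.5 kg.
Tool frame: the origin (TCP) lies on the centre line of the jaws, within the pads' length; the fingertips stand 14 mm ahead of it and the grasp point (between the pads) lies 5 mm behind it; z points along the fingers, y is the direction in which the jaws open and shut (so a half turn about z gives the same grasp; the last joint's range is limited). The gripper opens to 85 mm and grips with 20 to 120 N. Pads are 22 mm wide; open, the fingers measure 114 mm over their backs; the gripper's body (76 mm by 85 mm) begins 54 mm behind the grasp point. The pads swing forward as they close: fully open they stand 13 mm farther back than shut.
Start: joints at [-81.492, 21.807, 74.336, -0, 83.858, -12.336], TCP at [0.196, -0.514, 0.245] pointing down, gripper open.
Joint ranges: [-178.18, 178.18], [-50.72, 133.34], [12.68, 142.11], [-81.47, 261.47], [9.98, 163.14], [-165.26, 165.26]. Speed limits (degrees/s): [136.94, 136.94, 180, 180, 180, 180].

## Interface

Orientations are given as a 3x3 rotation matrix whose columns are the frame's x, y, z axes.
In Python, from rig import env, optics, order, finder gives the robot as it stands.
- The arm moves only by the tool play_rows, never from a script. Its argument "commands" is a list of rows, each an object of numbers: "grip": the closure, from -1 (fully open) to 1 (shut); "x", "y", "z": the shift along the tool's x, y, z in m; "rx", "ry", "rz": the turn, a rotation vector about the tool's x, y, z in rad. A call has 1 to 12 rows; each row shifts and turns the commanded pose from where the row before left it, along the tool's axes as they then stand; what a row does not reach is not made up. A row lasts 1/8 s, in which the tool goes at most 62.5 mm and 10.7 degrees, less where a joint would pass 70% of its speed; a pose out of reach is approached as far as the arm can. A call is refused whole if a number of a shift passes 0.0625 or a number of a turn 0.188, either way. A call with a gripper value outside its range is refused whole. The fingers move at their own pace and stop on an object; "squeeze" is the grip in N (left out, the last holds). Time passes only in rows, so rows that do not move let the fingers close. It gives the time, the measured TCP pose, the force and the opening at its end, in the units of the state.
- env.observe(): the state, without advancing time (a new reading comes with each control period).
- optics.get_image(name): name is "side" or "top" or "wrist"; returns a dict with "color" (400x640x3 uint8, blue, green, red), "range_z" (400x640 float32, m along the optical axis (not along the pixel's ray), 0 where there is no reading), "fov_y" (degrees; the focal length in pixels is half the picture's height over the tangent of half this angle, whatever the lens; pixels are square), "cx", "cy" (the principal point, pixels), "dist_coeffs" ([k1, k2, p1, p2, k3] as OpenCV has them; the pictures are not rectified), "cam_to_world" (4x4, takes a point from camera to world coordinates). Camera axes: x right, y down, z forward; pixel columns grow to the right and rows downward; lengths in m; the calibration is good to about 2 mm. A picture is of the moment at which its call begins.
- order.close_job(): hands the job in, once; it reports no verdict.
Trained networks look in the newest picture that a camera, given by its name, has taken for a name from the list of things; names that differ only in an ending like _2 or _b are one class to them, and where a whole thing is asked for, a point or a joint stands for the part that bears it (a point fixed in the world has none). Each returns a list of dicts, best first, with "conf" (0 to 1); they miss things now and then, are a little off and sometimes report something else, mostly with a low value. They report only what shows in the picture. A call takes as long as a camera call.
- finder.boxes_of(camera, thing): "point" ([x, y, z] in m, in world coordinates, good to about 4 mm: the middle of the surface that is visible of it).
The state is a dict: "time_s": time; "q": joint angles; "qvel": joint speeds; "joint_efforts": joint torques, N m; "position": TCP position; "tool_rot": TCP orientation; "ft_force": force on the tool from outside, world axes, zero at the start; "wrist_torque": the same for the moment, N m; "grip_width": finger opening in m.
Only numpy, scipy, OpenCV 4.12 (cv2) and the standard library are available. Lean on these libraries where they do the work, as an engineer would, in place of code of your own. Each camera call takes 0.05 s, during which the arm holds its last target.

## Working session

There is one attempt and no reset: what is moved stays moved. The work goes in short steps, Python scripts to look and compute and a tool call to move; the robot and the scene stay as the last step left them, time stands still between calls to the robot, and variables do not carry over. Pictures are saved under pics/ and viewed, and the job is handed in when it is done.

Besides the shell and the picture viewer there is one more tool, called after ">>>" by a JSON object that holds its "name" and its "arguments", one argument or row to a line. play_rows: Moves the arm, as the interface text tells. Its arguments: {"type":"object","properties":{"commands":{"type":"array"},"squeeze":{"type":"number"}},"required":["commands"]}

```bash
ls; mkdir -p pics; cat > h.py <<'E'
import numpy as np, cv2
from rig import env, optics, order, finder
def cap(n,tag):
    d=optics.get_image(n); cv2.imwrite(f'pics/{tag}.png',d['color']); np.savez(f'pics/{tag}.npz',**{k:np.array(v) for k,v in d.items()}); return d
def K(d):
    h=d['color'].shape[0]; f=h/2/np.tan(np.radians(float(d['fov_y']))/2)
    return np.array([[f,0,float(d['cx'])],[0,f,float(d['cy'])],[0,0,1]])
def ray(d,uv):
    p=cv2.undistortPoints(np.array(uv,float).reshape(-1,1,2),K(d),np.array(d['dist_coeffs'],float)).reshape(-1,2)
    r=np.c_[p,np.ones(len(p))]; T=np.array(d['cam_to_world']); return T[:3,3], r@T[:3,:3].T
def atz(d,uv,z):
    o,r=ray(d,uv); t=(z-o[2])/r[:,2]; return o+r*t[:,None]
def proj(d,P):
    T=np.linalg.inv(np.array(d['cam_to_world'])); P=np.array(P,float).reshape(-1,3)
    q=P@T[:3,:3].T+T[:3,3]
    return cv2.projectPoints(q,np.zeros(3),np.zeros(3),K(d),np.array(d['dist_coeffs'],float))[0].reshape(-1,2)
def cloud(d):
    Z=np.array(d['range_z']); h,w=Z.shape
    uu,vv=np.meshgrid(np.arange(w),np.arange(h)); p=cv2.undistortPoints(np.c_[uu.ravel(),vv.ravel()].astype(float).reshape(-1,1,2),K(d),np.array(d['dist_coeffs'],float)).reshape(h,w,2)
    q=np.dstack([p[...,0]*Z,p[...,1]*Z,Z]); T=np.array(d['cam_to_world']); P=q@T[:3,:3].T+T[:3,3]; P[Z==0]=np.nan; return P
E
cat > a.py <<'E'
from h import *
np.set_printoptions(precision=4,suppress=True)
s=env.observe(); print(s)
for n in ['top','side','wrist']:
    d=cap(n,n+'0'); print(n,d['fov_y'],d['cx'],d['cy'],d['dist_coeffs']); print(np.array(d['cam_to_world']))
    for t in ['cell_center','nest','nest_deck','loupe','tin','dish','carton_top','press_table']:
        try: r=finder.boxes_of(n,t)
        except Exception as e: r=str(e)
        print(t,[(np.round(x['point'],4),round(x['conf'],2)) for x in r[:2]] if not isinstance(r,str) else r)
E
python3 a.py
```

```text
pics
{'time_s': 0.0, 'q': array([-81.4917,  21.8409,  74.3845,   0.0003,  83.8589, -12.3338]), 'qvel': array([-0.0573, -0.1288, -0.01  , -0.0011, -0.0632,  0.0982]), 'joint_efforts': array([ -0.0018, -44.8466, -23.1278,  -0.0003,   0.0048,   0.    ]), 'position': array([ 0.1957, -0.5137,  0.2447]), 'tool_rot': array([[ 0.9346,  0.3558, -0.0002],
       [ 0.3558, -0.9346,  0.0015],
       [ 0.0003, -0.0014, -1.    ]]), 'ft_force': array([-0.5068,  1.2357,  0.1533]), 'wrist_torque': array([ 0.0104, -0.061 , -0.0042]), 'grip_width': 0.08546135242549711}
top 46.464342524143184 319.4374062755888 190.31828882730449 [-0.081  0.     0.     0.     0.   ]
[[ 0.0227 -0.9842  0.1755  0.3003]
 [-0.9997 -0.0212  0.0105 -0.073 ]
 [-0.0067 -0.1757 -0.9844  1.1973]
 [ 0.      0.      0.      1.    ]]
cell_center [(array([ 0.3868, -0.2677,  0.0259]), 0.56)]
nest [(array([ 0.4733, -0.0636,  0.0292]), 0.89)]
nest_deck [(array([ 0.477 , -0.0615,  0.0289]), 0.77)]
loupe [(array([0.4557, 0.096 , 0.0318]), 0.73), (array([0.4563, 0.1718, 0.0085]), 0.31)]
tin [(array([ 0.6083, -0.0454,  0.0164]), 0.53)]
dish 
[... 595 characters left out ...]
15,  0.0305]), 0.86)]
loupe [(array([0.4586, 0.1109, 0.0207]), 0.6)]
tin []
dish [(array([0.4539, 0.1686, 0.0036]), 0.83)]
carton_top it knows: cell_center, dish, loupe, nest, nest_deck, tin
press_table it knows: cell_center, dish, loupe, nest, nest_deck, tin
wrist 71.48660043166058 316.93631561816454 199.0903505784086 [-0.0365  0.      0.      0.      0.    ]
[[ 0.3559 -0.8961 -0.2652  0.2623]
 [-0.9345 -0.341  -0.1018 -0.4881]
 [ 0.0008  0.284  -0.9588  0.3739]
 [ 0.      0.      0.      1.    ]]
cell_center []
nest []
nest_deck []
loupe []
tin []
dish []
carton_top it knows: cell_center, dish, loupe, nest, nest_deck, tin
press_table it knows: cell_center, dish, loupe, nest, nest_deck, tin
```

View pics/top0.png

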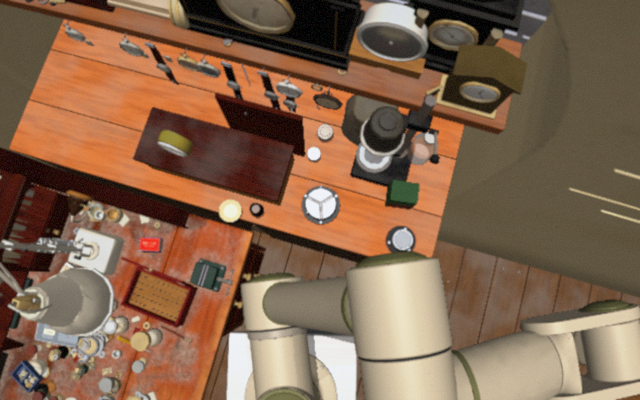

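View pics/side0.png

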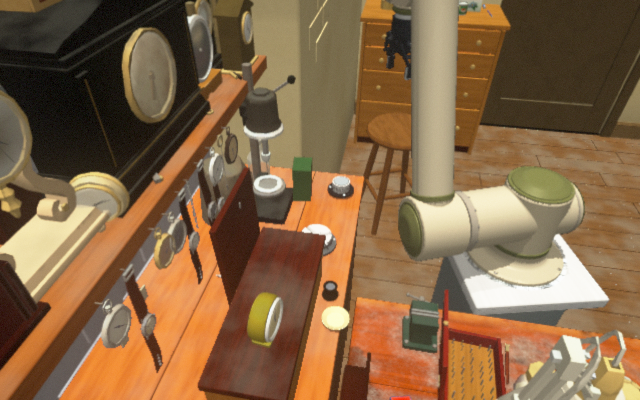

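View pics/wrist0.png

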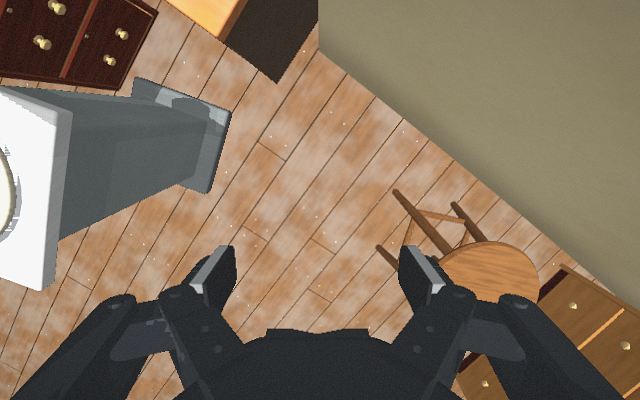

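The top view shows the cell at pixel (401,239), nest at (321,204), carton at (403,193), press at (378,155), loupe at (257,210), dish at (230,210) and tin at about (314,154). Next I zoom in and measure.

```bash
cat > b.py <<'E'
from h import *
np.set_printoptions(precision=4,suppress=True)
t=dict(np.load('pics/top0.npz')); s=dict(np.load('pics/side0.npz'))
a=t['color'][160:265,275:445]; cv2.imwrite('pics/ztop.png',cv2.resize(a,None,fx=4.7,fy=4.7,interpolation=cv2.INTER_CUBIC))
a=s['color'][150:270,235:375]; cv2.imwrite('pics/zside.png',cv2.resize(a,None,fx=5,fy=5,interpolation=cv2.INTER_CUBIC))
for d,n in ((t,'top'),(s,'side')):
    P=cloud(d)
    for nm,c,lo,hi,r in (('cell',(.39,-.262),.02,.05,.06),('nest',(.465,-.065),.024,.04,.06),('tin',(.605,-.045),.01,.03,.04),('carton',(.49,-.265),.09,.12,.06),('press',(.57,-.2),.085,.1,.08),('loupe',(.457,.1),.015,.05,.04)):
        m=(np.hypot(P[...,0]-c[0],P[...,1]-c[1])<r)&(P[...,2]>lo)&(P[...,2]<hi)
        q=P[m]
        if len(q): print(n,nm,len(q),'med',np.median(q,0),'mid',(q.min(0)+q.max(0))/2,'ext',np.ptp(q,0),q[:,2].max())
E
python3 b.py
```

```text
top cell 338 med [ 0.386  -0.2684  0.0394] mid [ 0.3863 -0.2694  0.0326] ext [0.0495 0.049  0.0237] 0.044510454403856814
top nest 686 med [ 0.4738 -0.0631  0.0305] mid [ 0.4746 -0.0639  0.031 ] ext [0.0749 0.0738 0.014 ] 0.03804691889106904
top tin 164 med [ 0.6063 -0.0415  0.0192] mid [ 0.6085 -0.0324  0.0189] ext [0.0364 0.0544 0.0176] 0.027731762172649832
top carton 609 med [ 0.4954 -0.2649  0.105 ] mid [ 0.4967 -0.2646  0.1018] ext [0.0559 0.0699 0.0215] 0.11251202674940619
top press 561 med [ 0.5744 -0.185   0.0953] mid [ 0.5593 -0.209   0.0926] ext [0.1226 0.1215 0.0147] 0.09996859530812485
top loupe 155 med [0.4616 0.101  0.0308] mid [0.4671 0.0927 0.0318] ext [0.0477 0.0539 0.033 ] 0.04831483740671705
side cell 239 med [ 0.3916 -0.2576  0.0389] mid [ 0.3907 -0.2658  0.0319] ext [0.0491 0.0499 0.0234] 0.043617082286168896
side nest 263 med [ 0.4646 -0.0762  0.031 ] mid [ 0.4751 -0.0648  0.0293] ext [0.07   0.0747 0.0098] 0.034248931475174604
side carton 344 med [ 0.4994 -0.2503  0.1054] mid [ 0.4994 -0.2609  0.0995] ext [0.0551 0.0729 0.0189] 0.10895036033123195
side press 607 med [ 0.5902 -0.1892  0.0954] mid [ 0.5636 -0.2059  0.0925] ext [0.1317 0.1236 0.0149] 0.09998990715858747
side loupe 216 med [0.4643 0.1046 0.029 ] mid [0.4685 0.093  0.0319] ext [0.0468 0.0527 0.0337] 0.04878054101397533
```

View pics/ztop.png

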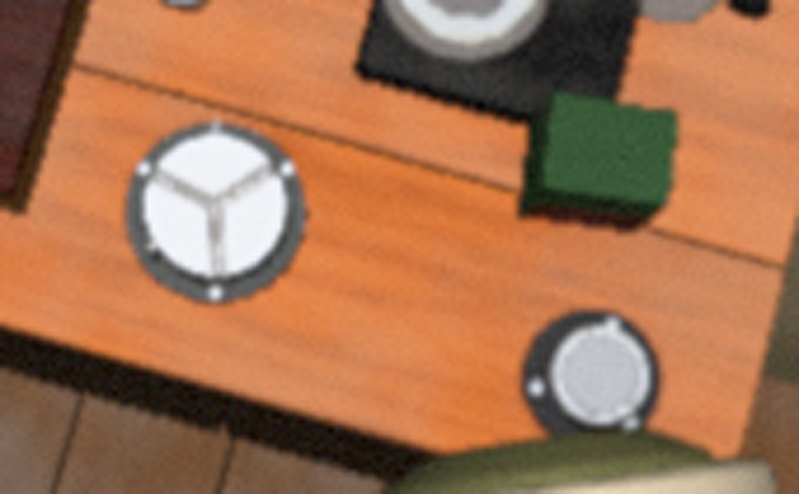

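View pics/zside.png

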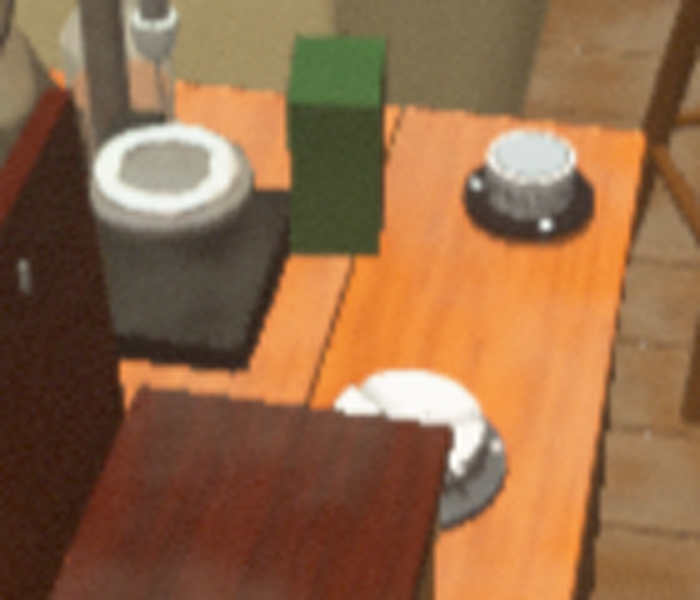

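```bash
cat > c.py <<'E'
from h import *
np.set_printoptions(precision=4,suppress=True)
t=dict(np.load('pics/top0.npz'))
u=lambda p:[(275+p[0]/4.7,160+p[1]/4.7)]
c=np.array([.387,-.267])
for p in ((612,323),(537,387),(632,425)):
    w=atz(t,u(p),.013)[0]; v=w[:2]-c; print('dot',w,np.hypot(*v),np.degrees(np.arctan2(v[1],v[0])))
c=atz(t,u((215,200)),.03)[0]; print(c)
for p in ((160,178),(270,174),(216,270)):
    w=atz(t,u(p),.03)[0]; v=(w-c)[:2]; print('groove',np.hypot(*v),np.degrees(np.arctan2(v[1],v[0])))
c=np.array([.4742,-.064])
for p in ((144,168),(288,168),(215,292),(215,128),(152,248)):
    w=atz(t,u(p),.011)[0]; v=w[:2]-c; print('foot',np.hypot(*v),np.degrees(np.arctan2(v[1],v[0])))
P=cloud(t); 
m=(P[...,0]>.4)&(P[...,0]<.6)&(P[...,1]>-.05)&(P[...,1]<.1)&(P[...,2]>.04)
q=P[m]; print(q.min(0),q.max(0),np.median(q,0))
for x in np.arange(.36,.62,.02):
    print(round(x,2),' '.join('%3d'%(1000*np.nanmax(np.r_[-1,P[...,2][(abs(P[...,0]-x)<.01)&(abs(P[...,1]-y)<.01)]])) for y in np.arange(.12,-.34,-.02)))
E
python3 c.py
```

```text
dot [ 0.4167 -0.2812  0.013 ] 0.032953266295476825 -25.56074423635858
dot [ 0.3813 -0.2404  0.013 ] 0.027235950127393695 102.09661974894449
dot [ 0.3618 -0.2917  0.013 ] 0.03524326401733441 -135.55100136351135
[ 0.477  -0.0645  0.03  ]
groove 0.03204522068635442 69.22925329835842
groove 0.03291405370223092 -63.20558802398741
groove 0.03794994078427583 -177.91561823380925
foot 0.04511259595270571 59.89511691613113
foot 0.04685606877697961 -58.708110106912265
foot 0.044904751449121254 -178.10323304177996
foot 0.04580928269715729 0.6649785381853471
foot 0.03976250227971456 122.78160876115301
[0.465  0.0022 0.0401] [0.5999 0.1    0.1315] [0.539  0.0559 0.1244]
0.36   5 -771 -774 -769 -772 -768 -770 -772 -772 -769 -773   3   4   4   6   5   7   6  17  41  41  16   9
0.38   6 -770 -768 -764 -764 -771 -768  -3   4   4   7   6   6   6   5   5   9   5  44  44  43  42   4
0.4   3 -767 -768 -766   2   5   6   5   5   5   7   7   6   7   7   5   8   6  44  44  44  39   4
0.42   0   6   5   5   6   5   6   4   9  12  14   5   6   5   8   4   5   5  16  40  42  13   6
0.44  30  33  30   5   5   7   7  13  35  38  34  26   7   6   6   5   5   5   7   5   6   6   4
0.46  36  35  35 124 127   5   5  31  35  36  35  34  10   7   7   7   5   7   6   6 108 107   4
0.48 128 129 128 129 128   5   6  33  34  33  34  35  10   6   7   6   7 102 110 110 112 108   4
0.5 129 128 131 131 129 124   6  16  36  36  34  30   7   5   6   6   5   4 108 111 109 109   5
0.52 127 129 129 129 131 127   3   6  14  34  27  13   4   6   3   4   6  10 110 854 864 876 882
0.54 130 130 129 129 128 129   6   6   7   5   4   5   5   5 256 273 273 259  23 849 833 315   5
0.56 127 128 131 130 129 129 127   7   5   7   4   6   4 255 340 344 345 340 260  21 314 312   5
0.58 129 128 130 129 130 128 127   5   5   5   6   5   4 266 342 354 352 343 276  81  21 296 109
0.6 131 129 129 129 129 129 126 152  24  25   3   5   6 261 343 353 352 344 288 362 288 345 346
```

>>> {"name": "play_rows", "arguments": {
  "commands": [
    {"x": 0.044,"y": -0.0271,"z": 0.0075,"grip": -1},
    {"x": 0.044,"y": -0.0271,"z": 0.0075,"grip": -1},
    {"x": 0.044,"y": -0.0271,"z": 0.0075,"grip": -1},
    {"x": 0.044,"y": -0.0271,"z": 0.0075,"grip": -1},
    {"x": 0.044,"y": -0.0271,"z": 0.0075,"grip": -1},
    {"x": 0.044,"y": -0.0271,"z": 0.0075,"grip": -1},
    {"grip": -1},
    {"grip": -1},
    {"grip": -1}
  ]
}}

```text
invalid input at $.commands[0]: expected keys grip, x, y, z, rx, ry, rz
```

```bash
cat > d.py <<'E'
import sys
from h import *
np.set_printoptions(precision=4,suppress=True)
tag=sys.argv[1]
s=env.observe(); print(s['time_s'],s['position'],s['q'],s['ft_force'],s['grip_width']); print(s['tool_rot'])
d=cap('wrist',tag); print(np.array(d['cam_to_world'])[:3,3])
for n in sys.argv[2:]:
  print([(np.round(x['point'],4),round(x['conf'],2)) for x in finder.boxes_of('wrist',n)[:2]])
E
python3 d.py w1 cell_center
```

```text
1.05 [ 0.1957 -0.514   0.2453] [-81.4914  21.8098  74.3348  -0.0023  83.8588 -12.3333] [-0.3078 -0.6448  0.9628] 0.08501294898428453
[[ 0.9346  0.3558 -0.    ]
 [ 0.3558 -0.9346  0.0001]
 [-0.     -0.0001 -1.    ]]
[ 0.2623 -0.4881  0.3739]
[]
```

View pics/w1.png

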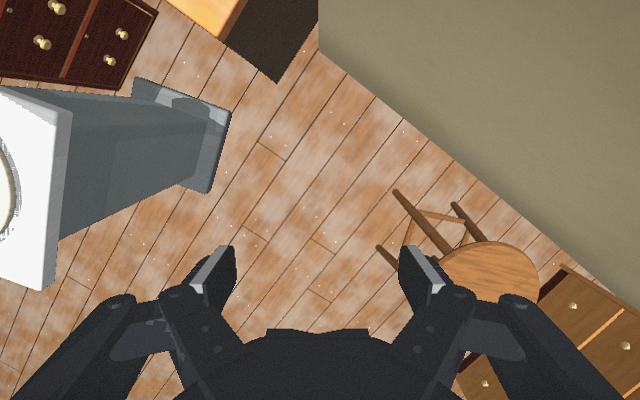

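Every row needs all seven keys. The arm did not move.

>>> {"name": "play_rows", "arguments": {
  "commands": [
    {"grip": -1,"x": 0.044,"y": -0.0271,"z": 0.0075,"rx": 0,"ry": 0,"rz": 0},
    {"grip": -1,"x": 0.044,"y": -0.0271,"z": 0.0075,"rx": 0,"ry": 0,"rz": 0},
    {"grip": -1,"x": 0.044,"y": -0.0271,"z": 0.0075,"rx": 0,"ry": 0,"rz": 0},
    {"grip": -1,"x": 0.044,"y": -0.0271,"z": 0.0075,"rx": 0,"ry": 0,"rz": 0},
    {"grip": -1,"x": 0.044,"y": -0.0271,"z": 0.0075,"rx": 0,"ry": 0,"rz": 0},
    {"grip": -1,"x": 0.044,"y": -0.0271,"z": 0.0075,"rx": 0,"ry": 0,"rz": 0},
    {"grip": -1,"x": 0,"y": 0,"z": 0,"rx": 0,"ry": 0,"rz": 0},
    {"grip": -1,"x": 0,"y": 0,"z": 0,"rx": 0,"ry": 0,"rz": 0},
    {"grip": -1,"x": 0,"y": 0,"z": 0,"rx": 0,"ry": 0,"rz": 0}
  ]
}}

```text
time_s: 2.28
position: [0.3841, -0.2691, 0.2005]
tool_rot: [[0.935, 0.354, 0.0], [0.354, -0.935, -0.0], [0.0, 0.001, -1.0]]
ft_force: [0.3, 0.2, -0.9]
grip_width: 0.0852
```

```bash
python3 d.py w2 cell_center
```

```text
2.275 [ 0.3841 -0.2691  0.2005] [-49.5207  16.1305  91.0524  -0.0058  72.7842  19.7325] [ 0.2879  0.1968 -0.9223] 0.08524911025690442
[[ 0.9351  0.3543  0.0003]
 [ 0.3543 -0.9351 -0.0005]
 [ 0.0001  0.0006 -1.    ]]
[ 0.4508 -0.2433  0.3291]
[(array([ 0.3914, -0.2624,  0.0342]), 0.69)]
```

View pics/w2.png

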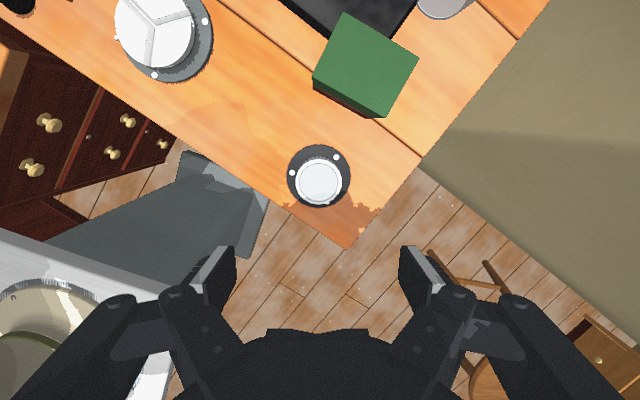

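The wrist view shows the cell at (319,178) with dots at about (336,157) and (292,173), and the nest at (162,30) with its grooves visible. I fit both.

```bash
cat > e.py <<'E'
import sys
from h import *
np.set_printoptions(precision=4,suppress=True)
tag=sys.argv[1]; cx,cy=map(float,sys.argv[2:4]); r=float(sys.argv[4])
d=dict(np.load(f'pics/{tag}.npz')); P=cloud(d)
m=(np.hypot(P[...,0]-cx,P[...,1]-cy)<.06)&(P[...,2]>.02)&(P[...,2]<.06)
q=P[m]; print('pts',len(q),'med',np.median(q,0),'mid',(q.min(0)+q.max(0))/2,'ext',np.ptp(q,0))
u,v=proj(d,[[cx,cy,.03]])[0]; x0,y0=int(max(u-r,0)),int(max(v-r,0)); a=d['color'][y0:int(v+r),x0:int(u+r)]
f=600/max(a.shape[:2]); print('crop',x0,y0,f); cv2.imwrite(f'pics/z{sys.argv[5]}.png',cv2.resize(a,None,fx=f,fy=f,interpolation=cv2.INTER_CUBIC))
E
python3 e.py w2 .387 -.267 45 c2; python3 e.py w2 .474 -.064 65 n2
```

```text
pts 1716 med [ 0.39   -0.2676  0.0385] mid [ 0.3885 -0.268   0.0306] ext [0.05   0.0497 0.0209]
crop 271 136 6.666666666666667
pts 4560 med [ 0.4724 -0.0659  0.0294] mid [ 0.4732 -0.0634  0.0262] ext [0.0705 0.076  0.0122]
crop 87 0 4.615384615384615
```

View pics/zc2.png

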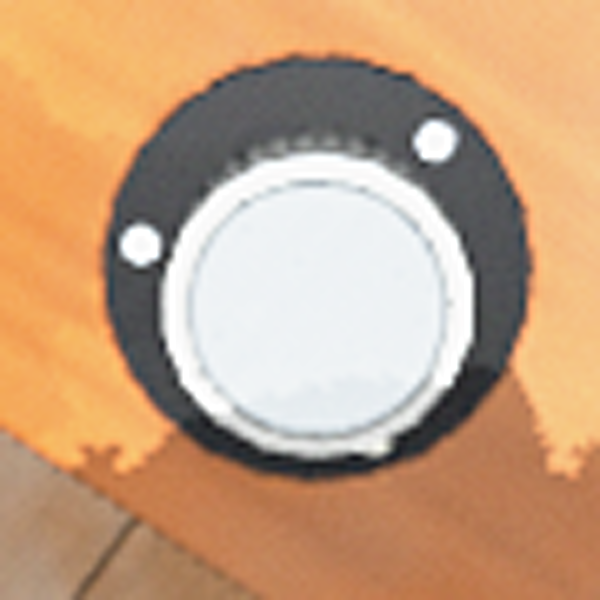

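View pics/zn2.png

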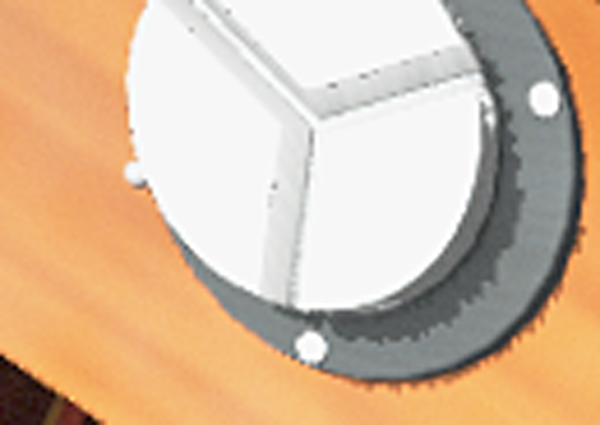

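```bash
cat > f.py <<'E'
from h import *
np.set_printoptions(precision=4,suppress=True)
d=dict(np.load('pics/w2.npz'))
u=lambda p:[(270.5+(p[0])/6.667+.5-.5,135.5+p[1]/6.667)]
c=atz(d,[(271+317/6.667-.5,136+305/6.667-.5)],.038)[0]; print('top centre',c)
fl=atz(d,[(271+318/6.667-.5,136+266/6.667-.5)],.009)[0]; print('flange centre ~',fl)
D=[atz(d,[(271+x/6.667-.5,136+y/6.667-.5)],.0125)[0] for x,y in ((435,139),(140,245),(380,447))]
for w in D:
  v=(w-c)[:2]; print('dot',w,np.hypot(*v),np.degrees(np.arctan2(v[1],v[0])))
g=lambda x,y,z:atz(d,[(87+x/4.6154-.5,y/4.6154-.5)],z)[0]
c=g(313,122,.0265); print('nest c',c)
# groove centre lines (bottom at z~.0265? midpoint of groove edges at deck)
for a,b in (((478,44),(485,80)),((262,298),(298,304)),((160,0),(205,0))):
  w=(g(*a,.03)+g(*b,.03))/2; v=(w-np.array([.4735,-.064,0]))[:2]; v2=(w-c)[:2]
  print('gr',w,np.linalg.norm(g(*a,.03)-g(*b,.03)),np.degrees(np.arctan2(v[1],v[0])),np.degrees(np.arctan2(v2[1],v2[0])))
for x,y in ((543,100),(312,347),(135,174)):
  w=g(x,y,.012); v=(w-np.array([.4735,-.064,0]))[:2]; print('mark',w,np.hypot(*v),np.degrees(np.arctan2(v[1],v[0])))
E
python3 f.py
```

```text
top centre [ 0.3893 -0.2682  0.038 ]
flange centre ~ [ 0.3898 -0.2684  0.009 ]
dot [ 0.4182 -0.2789  0.0125] 0.030784727470019157 -20.353741028029805
dot [ 0.3831 -0.2379  0.0125] 0.03093872893252607 101.71898366406816
dot [ 0.3636 -0.2902  0.0125] 0.03380354651968732 -139.4701706321308
nest c [ 0.4763 -0.0633  0.0265]
gr [ 0.4989 -0.0965  0.03  ] 0.006778855916943407 -51.91143603325357 -55.66201814863905
gr [ 0.4391 -0.0663  0.03  ] 0.007951342575752106 -176.19641841502258 -175.46784894489255
gr [ 0.4895 -0.0339  0.03  ] 0.009636721190624297 62.01030548462107 65.88175584608378
mark [ 0.4992 -0.1025  0.012 ] 0.04627222332408088 -56.334320535899
mark [ 0.4312 -0.0649  0.012 ] 0.04232638307144752 -178.79053683676332
mark [ 0.4536 -0.018   0.012 ] 0.050112665188261935 113.4518924518355
```

>>> {"name": "play_rows", "arguments": {
  "commands": [
    {"grip": -1,"x": 0.005,"y": 0.0007,"z": 0.05,"rx": 0,"ry": 0,"rz": 0},
    {"grip": -1,"x": 0,"y": 0,"z": 0.05,"rx": 0,"ry": 0,"rz": 0},
    {"grip": -1,"x": 0,"y": 0,"z": 0.035,"rx": 0,"ry": 0,"rz": 0},
    {"grip": -1,"x": 0,"y": 0,"z": 0.02,"rx": 0,"ry": 0,"rz": 0},
    {"grip": -1,"x": 0,"y": 0,"z": 0.01,"rx": 0,"ry": 0,"rz": 0},
    {"grip": -1,"x": 0,"y": 0,"z": 0.006,"rx": 0,"ry": 0,"rz": 0},
    {"grip": -1,"x": 0,"y": 0,"z": 0,"rx": 0,"ry": 0,"rz": 0},
    {"grip": -1,"x": 0,"y": 0,"z": 0,"rx": 0,"ry": 0,"rz": 0}
  ]
}}

```text
time_s: 3.38
position: [0.3897, -0.2672, 0.0299]
tool_rot: [[0.935, 0.356, 0.001], [0.356, -0.935, -0.001], [0.0, 0.001, -1.0]]
ft_force: [-0.2, 1.0, 0.5]
grip_width: 0.0854
```

```bash
python3 d.py w3
```

```text
3.375 [ 0.3897 -0.2672  0.0299] [-48.839   30.9221 102.9703   0.0001  46.0359  20.3157] [-0.1886  0.9667  0.4738] 0.08535534926545048
[[ 0.9345  0.3558  0.0008]
 [ 0.3558 -0.9345 -0.0009]
 [ 0.0004  0.0012 -1.    ]]
[ 0.4562 -0.2412  0.1585]
```

View pics/w3.png

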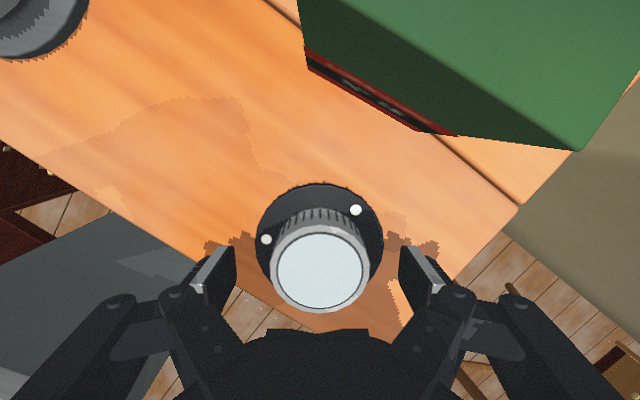

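>>> {"name": "play_rows", "arguments": {
  "commands": [
    {"grip": -1,"x": 0,"y": 0,"z": 0.002,"rx": 0,"ry": 0,"rz": 0},
    {"grip": 1,"x": 0,"y": 0,"z": 0,"rx": 0,"ry": 0,"rz": 0},
    {"grip": 1,"x": 0,"y": 0,"z": 0,"rx": 0,"ry": 0,"rz": 0},
    {"grip": 1,"x": 0,"y": 0,"z": 0,"rx": 0,"ry": 0,"rz": 0},
    {"grip": 1,"x": 0,"y": 0,"z": 0,"rx": 0,"ry": 0,"rz": 0},
    {"grip": 1,"x": 0,"y": 0,"z": 0,"rx": 0,"ry": 0,"rz": 0},
    {"grip": 1,"x": 0,"y": 0,"z": 0,"rx": 0,"ry": 0,"rz": 0}
  ],
  "squeeze": 30
}}

```text
time_s: 4.3
position: [0.3896, -0.2671, 0.0275]
tool_rot: [[0.935, 0.356, 0.0], [0.356, -0.935, -0.001], [0.0, 0.001, -1.0]]
ft_force: [0.3, 0.1, 4.6]
grip_width: 0.0492
```

```bash
python3 d.py w4
```

```text
4.3 [ 0.3896 -0.2671  0.0275] [-48.8354  31.1816 103.0816  -0.0003  45.6985  20.3207] [0.3033 0.123  4.5919] 0.04922401661603548
[[ 0.9346  0.3558  0.0004]
 [ 0.3558 -0.9346 -0.0005]
 [ 0.0002  0.0006 -1.    ]]
[ 0.4562 -0.2412  0.1561]
```

View pics/w4.png

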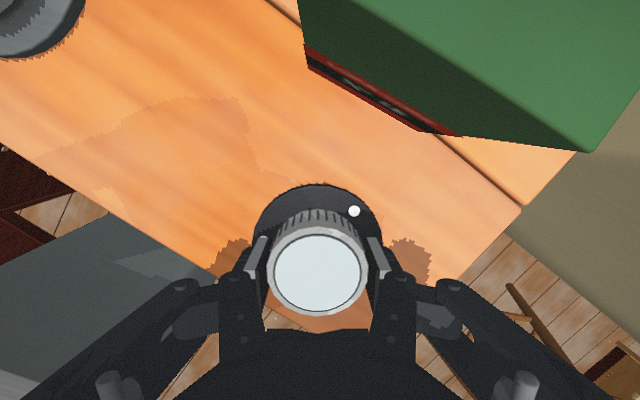

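>>> {"name": "play_rows", "arguments": {
  "commands": [
    {"grip": 1,"x": 0,"y": 0,"z": -0.03,"rx": 0,"ry": 0,"rz": 0},
    {"grip": 1,"x": 0,"y": 0,"z": -0.05,"rx": 0,"ry": 0,"rz": 0},
    {"grip": 1,"x": 0,"y": 0,"z": -0.05,"rx": 0,"ry": 0,"rz": 0},
    {"grip": 1,"x": 0.0142,"y": -0.0374,"z": 0,"rx": 0,"ry": 0,"rz": 0},
    {"grip": 1,"x": 0.0142,"y": -0.0374,"z": 0,"rx": 0,"ry": 0,"rz": 0},
    {"grip": 1,"x": 0.0142,"y": -0.0374,"z": 0,"rx": 0,"ry": 0,"rz": 0},
    {"grip": 1,"x": 0.0142,"y": -0.0374,"z": 0,"rx": 0,"ry": 0,"rz": 0},
    {"grip": 1,"x": 0.0142,"y": -0.0374,"z": 0,"rx": 0,"ry": 0,"rz": 0},
    {"grip": 1,"x": 0,"y": 0,"z": 0,"rx": 0,"ry": 0,"rz": 0.16},
    {"grip": 1,"x": 0,"y": 0,"z": 0,"rx": 0,"ry": 0,"rz": 0.16},
    {"grip": 1,"x": 0,"y": 0,"z": 0,"rx": 0,"ry": 0,"rz": 0.16},
    {"grip": 1,"x": 0,"y": 0,"z": 0,"rx": 0,"ry": 0,"rz": 0.16}
  ]
}}

```text
time_s: 5.85
position: [0.3887, -0.0666, 0.1567]
tool_rot: [[0.961, -0.278, -0.002], [-0.278, -0.961, 0.001], [-0.002, -0.0, -1.0]]
ft_force: [-0.2, 0.4, -1.8]
grip_width: 0.0492
```

>>> {"name": "play_rows", "arguments": {
  "commands": [
    {"grip": 1,"x": 0,"y": 0,"z": 0,"rx": 0,"ry": 0,"rz": 0},
    {"grip": 1,"x": 0,"y": 0,"z": 0,"rx": 0,"ry": 0,"rz": 0},
    {"grip": 1,"x": 0,"y": 0,"z": 0,"rx": 0,"ry": 0,"rz": 0}
  ]
}}

```text
time_s: 6.22
position: [0.3892, -0.0669, 0.1572]
tool_rot: [[0.963, -0.271, -0.0], [-0.271, -0.963, 0.0], [-0.0, -0.0, -1.0]]
ft_force: [0.1, -0.6, -2.6]
grip_width: 0.0488
```

```bash
python3 d.py w5 nest nest_deck; python3 e.py w5 .474 -.064 95 n5
```

```text
6.225 [ 0.3892 -0.0669  0.1572] [-27.0617  12.2887 105.3956   0.0001  62.3372  78.664 ] [ 0.0539 -0.6199 -2.6236] 0.04882340364750569
[[ 0.9626 -0.271  -0.0003]
 [-0.271  -0.9626  0.0002]
 [-0.0004 -0.0001 -1.    ]]
[ 0.4579 -0.0861  0.2858]
[(array([ 0.4749, -0.0641,  0.0345]), 0.59)]
[(array([ 0.48  , -0.0621,  0.0295]), 0.82)]
pts 6105 med [ 0.4776 -0.0629  0.0297] mid [ 0.4765 -0.0627  0.0268] ext [0.0761 0.0754 0.0118]
crop 192 10 3.1578947368421053
```

View pics/w5.png

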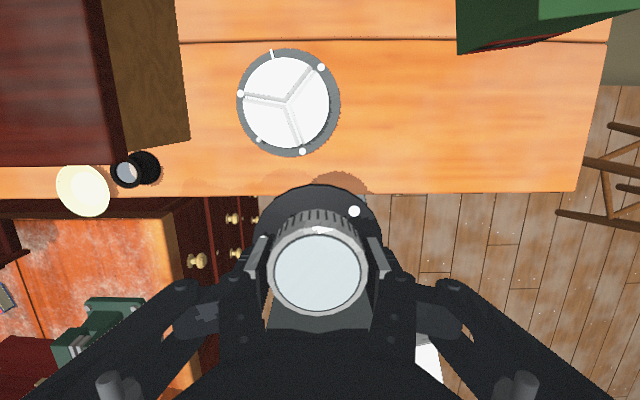

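View pics/zn5.png

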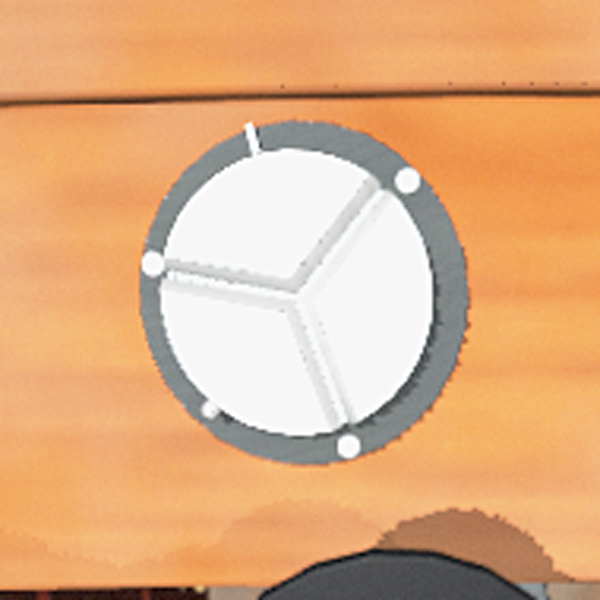

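```bash
cat > g.py <<'E'
from h import *
from scipy.optimize import least_squares
np.set_printoptions(precision=4,suppress=True)
d=dict(np.load('pics/w5.npz'))
g=lambda x,y,z:atz(d,[(192+x/3.15789-.5,10+y/3.15789-.5)],z)[0]
# deck outline
img=d['color']; m=(img.min(2)>215).astype(np.uint8); mm=np.zeros_like(m); mm[40:160,230:345]=m[40:160,230:345]
mm=cv2.morphologyEx(mm,cv2.MORPH_CLOSE,np.ones((5,5)));mm=cv2.morphologyEx(mm,cv2.MORPH_OPEN,np.ones((17,17)))
ct=max(cv2.findContours(mm,0,cv2.CHAIN_APPROX_NONE)[0],key=cv2.contourArea).reshape(-1,2)
W=atz(d,ct,.03)[:,:2]
f=least_squares(lambda p:np.hypot(W[:,0]-p[0],W[:,1]-p[1])-p[2],[.475,-.063,.038],loss='soft_l1',f_scale=.0007); print('deck',f.x,np.std(f.fun))
c=f.x[:2]
for nm,a,b in (('R',(372,178),(393,195)),('L',(168,258),(163,290)),('B',(330,432),(353,428))):
  A,B=g(*a,.03),g(*b,.03); w=(A+B)/2; v=w[:2]-c; print(nm,w,np.linalg.norm(A-B),np.hypot(*v),np.degrees(np.arctan2(v[1],v[0])))
for nm,a in (('R',(407,181)),('L',(153,263)),('B',(348,446)),('idx',(250,125)),('o',(210,410))):
  w=g(*a,.012); v=w[:2]-c; print('mark',nm,w,np.hypot(*v),np.degrees(np.arctan2(v[1],v[0])))
# held cell
D=[atz(d,[(354,211)],.1572-.0275+.0125)[0]]; T=np.array([.3892,-.0669])
for w in D: v=w[:2]-T; print('dot',w,np.hypot(*v),np.degrees(np.arctan2(v[1],v[0])))
d=dict(np.load('pics/w4.npz')); w=atz(d,[(354,211)],.0125)[0]; v=w[:2]-[.3896,-.2671]; print('dot before',w,np.hypot(*v),np.degrees(np.arctan2(v[1],v[0])))
E
python3 g.py
```

```text
deck [ 0.4761 -0.0628  0.0374] 0.0007721248870856013
R [ 0.4972 -0.0937  0.03  ] 0.007053208353825216 0.03738263649501765 -55.81657317713242
L [ 0.4921 -0.03    0.03  ] 0.008589052253694232 0.036446322290926106 64.08946386342639
B [ 0.438  -0.0645  0.03  ] 0.0067396651204244965 0.03820244143540231 -177.42052515893317
mark R [ 0.4994 -0.1014  0.012 ] 0.04510258606519992 -58.92654009441314
mark L [ 0.4984 -0.0235  0.012 ] 0.04512499174344374 60.416580516276795
mark B [ 0.4313 -0.0635  0.012 ] 0.04481467653338103 -179.06868307616088
mark idx [ 0.5258 -0.0626  0.012 ] 0.049658450480240826 0.2390967332547689
mark o [ 0.4534 -0.0259  0.012 ] 0.043327249526884125 121.64409758879108
dot [ 0.4049 -0.0924  0.1422] 0.02997530432172914 -58.36572685332571
dot before [ 0.4174 -0.2778  0.0125] 0.029811942801864014 -21.12146238020683
```

```bash
cat > k.py <<'E'
from h import *
from scipy.optimize import least_squares
np.set_printoptions(precision=4,suppress=True)
for tag,z,T,R in (('w4',.038,[.3896,-.2671],[[.9346,.3558],[.3558,-.9346]]),('w5',.1677,[.3892,-.0669],[[.9626,-.271],[-.271,-.9626]])):
    d=dict(np.load(f'pics/{tag}.npz')); img=d['color']; P=cloud(d)
    m=(img.min(2)>190).astype(np.uint8); mm=np.zeros_like(m); mm[225:320,262:375]=m[225:320,262:375]
    mm=cv2.morphologyEx(mm,cv2.MORPH_OPEN,np.ones((15,15)))
    ct=max(cv2.findContours(mm,0,cv2.CHAIN_APPROX_NONE)[0],key=cv2.contourArea).reshape(-1,2)
    W=atz(d,ct,z)[:,:2]
    f=least_squares(lambda p:np.hypot(W[:,0]-p[0],W[:,1]-p[1])-p[2],[*T,.022],loss='soft_l1',f_scale=.0007)
    q=P[mm>0]; print(tag,f.x,np.std(f.fun),'z',np.nanmedian(q[:,2]),'in tool',np.array(R).T@(f.x[:2]-T), ct.min(0),ct.max(0))
E
python3 k.py
```

```text
w4 [ 0.388  -0.2673  0.0201] 0.00015566992882463034 z 0.03844975838782064 in tool [-0.0016 -0.0004] [276 237] [358 309]
w5 [ 0.3876 -0.0665  0.0201] 0.00016645189333358386 z 0.16805858264043821 in tool [-0.0017  0.    ] [276 237] [358 309]
```

>>> {"name": "play_rows", "arguments": {
  "commands": [
    {"grip": 1,"x": 0.028,"y": -0.0092,"z": 0,"rx": 0,"ry": 0,"rz": 0},
    {"grip": 1,"x": 0.028,"y": -0.0092,"z": 0,"rx": 0,"ry": 0,"rz": 0},
    {"grip": 1,"x": 0.0282,"y": -0.0091,"z": 0,"rx": 0,"ry": 0,"rz": 0},
    {"grip": 1,"x": 0,"y": 0,"z": 0.04,"rx": 0,"ry": 0,"rz": 0},
    {"grip": 1,"x": 0,"y": 0,"z": 0.03,"rx": 0,"ry": 0,"rz": 0},
    {"grip": 1,"x": 0,"y": 0,"z": 0.01,"rx": 0,"ry": 0,"rz": 0},
    {"grip": 1,"x": 0,"y": 0,"z": 0,"rx": 0,"ry": 0,"rz": 0},
    {"grip": 1,"x": 0,"y": 0,"z": 0,"rx": 0,"ry": 0,"rz": 0},
    {"grip": 1,"x": 0,"y": 0,"z": 0,"rx": 0,"ry": 0,"rz": 0}
  ]
}}

```text
time_s: 7.5
position: [0.4782, -0.0636, 0.0782]
tool_rot: [[0.962, -0.273, 0.002], [-0.273, -0.962, -0.001], [0.002, 0.0, -1.0]]
ft_force: [-1.5, -0.1, -3.1]
grip_width: 0.0491
```

```bash
python3 d.py w6; cat > l.py <<'E'
import sys
from h import *
for n in ('side','top'):
    d=cap(n,n+sys.argv[1]); u,v=proj(d,[[.476,-.063,.05]])[0]; u,v=int(u),int(v); a=d['color'][v-35:v+45,u-50:u+50]; print(n,u-50,v-35)
    cv2.imwrite(f'pics/z{n}{sys.argv[1]}.png',cv2.resize(a,None,fx=6,fy=6,interpolation=cv2.INTER_CUBIC))
E
python3 l.py 6
```

```text
7.5 [ 0.4782 -0.0636  0.0782] [-21.6729  26.7835  98.7896   0.0002  54.3195  84.1493] [-1.4547 -0.1321 -3.0669] 0.04910299569721021
[[ 0.9621 -0.2727  0.0017]
 [-0.2727 -0.9621 -0.0007]
 [ 0.0019  0.0002 -1.    ]]
[ 0.5466 -0.0828  0.2069]
side 266 192
top 270 166
```

View pics/w6.png

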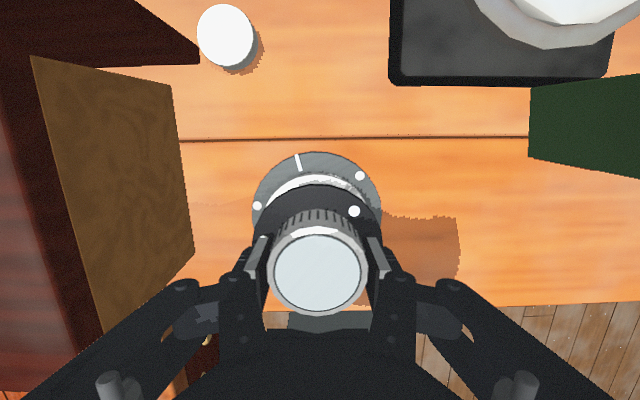

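View pics/zside6.png

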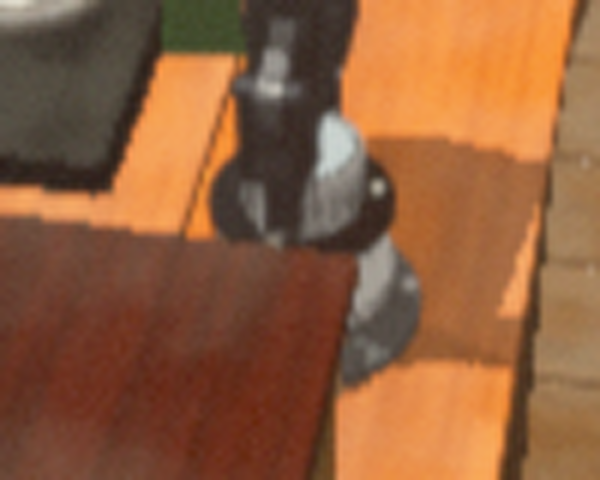

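View pics/ztop6.png

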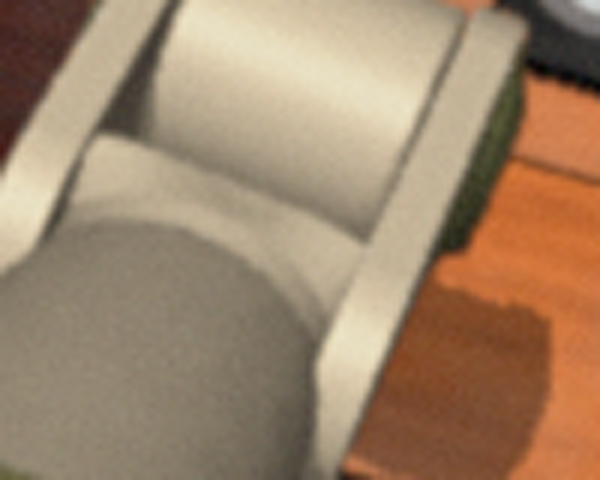

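```bash
cat > m.py <<'E'
from h import *
np.set_printoptions(precision=4,suppress=True)
d=dict(np.load('pics/w6.npz'))
R=atz(d,[(360,175.5)],.0115)[0]; L=atz(d,[(257,205.5)],.0115)[0]; print(R,L,np.linalg.norm(R-L)) # expect .078
mid=(R+L)/2; v=(R-L)/np.linalg.norm(R-L); n=np.array([-v[1],v[0],0]); n*=np.sign(n[0]); print('centre',mid-n*.0225)
a=d['color'][130:330,220:420]; cv2.imwrite('pics/zw6.png',cv2.resize(a,None,fx=3,fy=3,interpolation=cv2.INTER_CUBIC))
i=atz(d,[(295,154),(299.5,171)],.0112); print('idx',i)
w=atz(d,[(354,211)],.0782-.0275+.0125)[0]; print('dot',w); 
# cell centre in view
c=np.array([.4782,-.0636])+np.array([[.9621,-.2727],[-.2727,-.9621]])@np.array([-.00165,-.0002]); print('cell',c, np.degrees(np.arctan2(*(w[:2]-c)[::-1])))
E
python3 m.py
```

```text
[ 0.4999 -0.1019  0.0115] [ 0.4987 -0.0235  0.0115] 0.07843148522599433
centre [ 0.4768 -0.0631  0.0115]
idx [[ 0.5272 -0.0616  0.0112]
 [ 0.5147 -0.0612  0.0112]]
dot [ 0.4939 -0.0892  0.0632]
cell [ 0.4767 -0.063 ] -56.68322353692646
```

View pics/zw6.png

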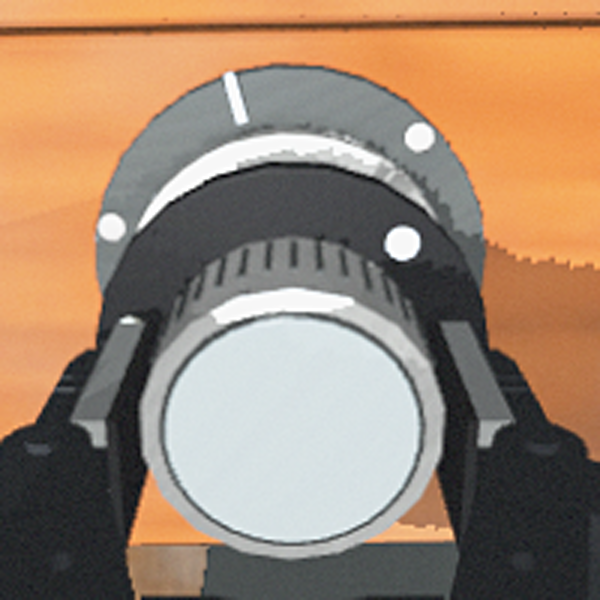

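>>> {"name": "play_rows", "arguments": {
  "commands": [
    {"grip": 1,"x": 0,"y": 0,"z": 0.01,"rx": 0,"ry": 0,"rz": 0},
    {"grip": 1,"x": 0,"y": 0,"z": 0.006,"rx": 0,"ry": 0,"rz": 0},
    {"grip": 1,"x": 0,"y": 0,"z": 0.002,"rx": 0,"ry": 0,"rz": 0},
    {"grip": 1,"x": 0,"y": 0,"z": 0,"rx": 0,"ry": 0,"rz": 0},
    {"grip": 1,"x": 0,"y": 0,"z": 0,"rx": 0,"ry": 0,"rz": 0},
    {"grip": 1,"x": 0,"y": 0,"z": 0,"rx": 0,"ry": 0,"rz": 0}
  ]
}}

```text
time_s: 8.4
position: [0.4779, -0.0635, 0.0595]
tool_rot: [[0.962, -0.273, 0.0], [-0.273, -0.962, -0.0], [0.0, 0.0, -1.0]]
ft_force: [-0.4, 0.5, -1.6]
grip_width: 0.0487
```

>>> {"name": "play_rows", "arguments": {
  "commands": [
    {"grip": 1,"x": 0,"y": 0,"z": 0.001,"rx": 0,"ry": 0,"rz": 0},
    {"grip": 1,"x": 0,"y": 0,"z": 0,"rx": 0,"ry": 0,"rz": 0}
  ]
}}

```text
time_s: 8.65
position: [0.4778, -0.0634, 0.0583]
tool_rot: [[0.962, -0.273, -0.0], [-0.273, -0.962, 0.0], [-0.0, -0.0, -1.0]]
ft_force: [-0.4, 0.7, -1.9]
grip_width: 0.0489
```

>>> {"name": "play_rows", "arguments": {
  "commands": [
    {"grip": 1,"x": 0,"y": 0,"z": 0.001,"rx": 0,"ry": 0,"rz": 0},
    {"grip": 1,"x": 0,"y": 0,"z": 0,"rx": 0,"ry": 0,"rz": 0}
  ]
}}

```text
time_s: 8.9
position: [0.4778, -0.0634, 0.0573]
tool_rot: [[0.962, -0.273, -0.0], [-0.273, -0.962, 0.0], [-0.0, -0.0, -1.0]]
ft_force: [0.6, -0.0, -3.6]
grip_width: 0.0488
```

>>> {"name": "play_rows", "arguments": {
  "commands": [
    {"grip": 1,"x": 0,"y": 0,"z": 0.0007,"rx": 0,"ry": 0,"rz": 0},
    {"grip": 1,"x": 0,"y": 0,"z": 0,"rx": 0,"ry": 0,"rz": 0}
  ]
}}

```text
time_s: 9.15
position: [0.4778, -0.0634, 0.0566]
tool_rot: [[0.962, -0.273, -0.0], [-0.273, -0.962, 0.0], [-0.0, -0.0, -1.0]]
ft_force: [0.0, 0.0, -2.9]
grip_width: 0.0488
```

>>> {"name": "play_rows", "arguments": {
  "commands": [
    {"grip": 1,"x": 0,"y": 0,"z": 0.0007,"rx": 0,"ry": 0,"rz": 0},
    {"grip": 1,"x": 0,"y": 0,"z": 0,"rx": 0,"ry": 0,"rz": 0}
  ]
}}

```text
time_s: 9.4
position: [0.4778, -0.0634, 0.0559]
tool_rot: [[0.962, -0.273, -0.0], [-0.273, -0.962, 0.0], [-0.0, -0.0, -1.0]]
ft_force: [-0.4, -1.0, -2.3]
grip_width: 0.0493
```

>>> {"name": "play_rows", "arguments": {
  "commands": [
    {"grip": 1,"x": 0,"y": 0,"z": 0.0007,"rx": 0,"ry": 0,"rz": 0},
    {"grip": 1,"x": 0,"y": 0,"z": 0,"rx": 0,"ry": 0,"rz": 0}
  ]
}}

```text
time_s: 9.65
position: [0.4778, -0.0634, 0.0552]
tool_rot: [[0.962, -0.273, -0.0], [-0.273, -0.962, 0.0], [-0.0, -0.0, -1.0]]
ft_force: [0.1, -0.2, -3.1]
grip_width: 0.0488
```

>>> {"name": "play_rows", "arguments": {
  "commands": [
    {"grip": 1,"x": 0,"y": 0,"z": 0.0005,"rx": 0,"ry": 0,"rz": 0},
    {"grip": 1,"x": 0,"y": 0,"z": 0,"rx": 0,"ry": 0,"rz": 0}
  ]
}}

```text
time_s: 9.9
position: [0.4778, -0.0634, 0.0548]
tool_rot: [[0.962, -0.273, 0.0], [-0.273, -0.962, 0.0], [0.0, -0.0, -1.0]]
ft_force: [0.3, 0.8, -2.3]
grip_width: 0.049
```

>>> {"name": "play_rows", "arguments": {
  "commands": [
    {"grip": 1,"x": 0,"y": 0,"z": 0.0005,"rx": 0,"ry": 0,"rz": 0},
    {"grip": 1,"x": 0,"y": 0,"z": 0,"rx": 0,"ry": 0,"rz": 0}
  ]
}}

```text
time_s: 10.15
position: [0.4778, -0.0633, 0.0544]
tool_rot: [[0.962, -0.273, 0.0], [-0.273, -0.962, 0.0], [0.0, -0.0, -1.0]]
ft_force: [-0.2, 1.8, 1.2]
grip_width: 0.0493
```

>>> {"name": "play_rows", "arguments": {
  "commands": [
    {"grip": 1,"x": 0,"y": 0,"z": 0.0003,"rx": 0,"ry": 0,"rz": 0},
    {"grip": 1,"x": 0,"y": 0,"z": 0,"rx": 0,"ry": 0,"rz": 0},
    {"grip": 1,"x": 0,"y": 0,"z": 0,"rx": 0,"ry": 0,"rz": 0}
  ],
  "squeeze": 20
}}

```text
time_s: 10.52
position: [0.4779, -0.0633, 0.0542]
tool_rot: [[0.962, -0.273, 0.0], [-0.273, -0.962, 0.0], [0.0, -0.0, -1.0]]
ft_force: [-1.3, 2.9, 4.5]
grip_width: 0.0494
```

>>> {"name": "play_rows", "arguments": {
  "commands": [
    {"grip": -1,"x": 0,"y": 0,"z": 0,"rx": 0,"ry": 0,"rz": 0},
    {"grip": -1,"x": 0,"y": 0,"z": 0,"rx": 0,"ry": 0,"rz": 0},
    {"grip": -1,"x": 0,"y": 0,"z": 0,"rx": 0,"ry": 0,"rz": 0},
    {"grip": -1,"x": 0,"y": 0,"z": 0,"rx": 0,"ry": 0,"rz": 0},
    {"grip": -1,"x": 0,"y": 0,"z": 0,"rx": 0,"ry": 0,"rz": 0}
  ]
}}

```text
time_s: 11.15
position: [0.4778, -0.0635, 0.0539]
tool_rot: [[0.962, -0.273, -0.0], [-0.273, -0.962, 0.0], [-0.0, 0.0, -1.0]]
ft_force: [0.9, -0.3, 0.7]
grip_width: 0.0854
```

```bash
python3 d.py w7
```

```text
11.15 [ 0.4778 -0.0635  0.0539] [-21.6759  29.1137 100.2029  -0.0014  50.6865  84.1537] [ 0.8675 -0.2834  0.7367] 0.08535285177060316
[[ 0.9621 -0.2728 -0.0001]
 [-0.2728 -0.9621  0.    ]
 [-0.0001  0.     -1.    ]]
[ 0.5464 -0.0828  0.1825]
```

View pics/w7.png

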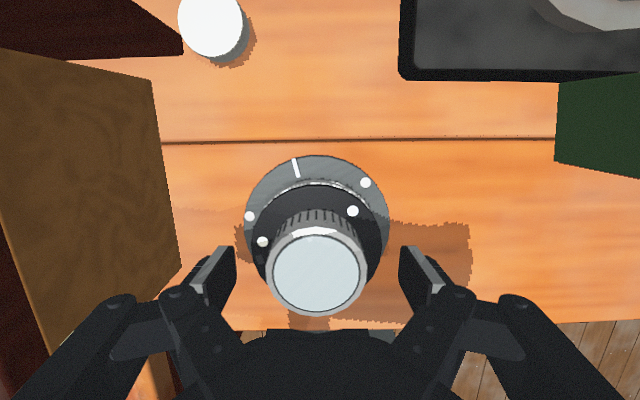

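The cell is released and sits in the nest, with the fingers clear of it. I'll back straight up and check.

>>> {"name": "play_rows", "arguments": {
  "commands": [
    {"grip": -1,"x": 0,"y": 0,"z": -0.015,"rx": 0,"ry": 0,"rz": 0},
    {"grip": -1,"x": 0,"y": 0,"z": -0.03,"rx": 0,"ry": 0,"rz": 0},
    {"grip": -1,"x": 0,"y": 0,"z": -0.04,"rx": 0,"ry": 0,"rz": 0},
    {"grip": -1,"x": 0,"y": 0,"z": -0.04,"rx": 0,"ry": 0,"rz": 0},
    {"grip": -1,"x": -0.02,"y": 0,"z": -0.01,"rx": 0,"ry": 0,"rz": 0},
    {"grip": -1,"x": 0,"y": 0,"z": 0,"rx": 0,"ry": 0,"rz": 0},
    {"grip": -1,"x": 0,"y": 0,"z": 0,"rx": 0,"ry": 0,"rz": 0},
    {"grip": -1,"x": 0,"y": 0,"z": 0,"rx": 0,"ry": 0,"rz": 0}
  ]
}}

```text
time_s: 12.2
position: [0.4588, -0.0581, 0.1883]
tool_rot: [[0.962, -0.273, -0.001], [-0.273, -0.962, 0.0], [-0.001, -0.0, -1.0]]
ft_force: [0.3, 0.3, 0.3]
grip_width: 0.0852
```

```bash
python3 d.py w8; python3 l.py 8; cat > n.py <<'E'
from h import *
from scipy.optimize import least_squares
np.set_printoptions(precision=4,suppress=True)
for tag in ('w8','side8'):
    d=dict(np.load(f'pics/{tag}.npz')); P=cloud(d)
    m=(np.hypot(P[...,0]-.4768,P[...,1]+.0631)<.019)&(P[...,2]>.055)&(P[...,2]<.08); q=P[m]
    if len(q)<20: print(tag,len(q)); continue
    A=np.c_[q[:,:2]-q[:,:2].mean(0),np.ones(len(q))]; f=least_squares(lambda p:A@p-q[:,2],[0,0,.065],loss='soft_l1',f_scale=.001); print(tag,len(q),'slope',f.x[:2],'top z',f.x[2],'expect',.03+.0155+.019)
    w=P[(abs(P[...,2])<.008)&(np.hypot(P[...,0]-.4768,P[...,1]+.0631)<.1)&(np.hypot(P[...,0]-.4768,P[...,1]+.0631)>.06)]; print('table z',np.median(w[:,2]))
E
python3 n.py
```

```text
12.2 [ 0.4588 -0.0581  0.1883] [-21.936   16.3277  93.093    0.0007  70.644   83.894 ] [0.3171 0.3465 0.3374] 0.08522952841020016
[[ 0.9621 -0.2728 -0.001 ]
 [-0.2728 -0.9621  0.0004]
 [-0.0011 -0.0001 -1.    ]]
[ 0.5276 -0.0775  0.3167]
side 266 192
top 270 166
w8 1304 slope [-0.002 -0.002] top z 0.06505231693375216 expect 0.0645
table z -0.000123682640095657
side8 129 slope [ 0.0028 -0.0071] top z 0.06633988930381311 expect 0.0645
table z 0.0006148469017956959
```

View pics/w8.png

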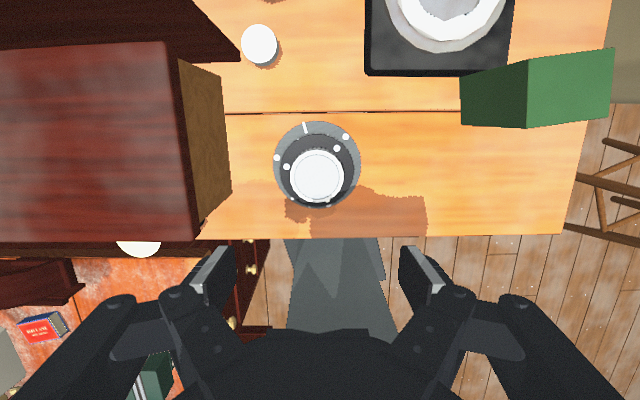

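View pics/zside8.png

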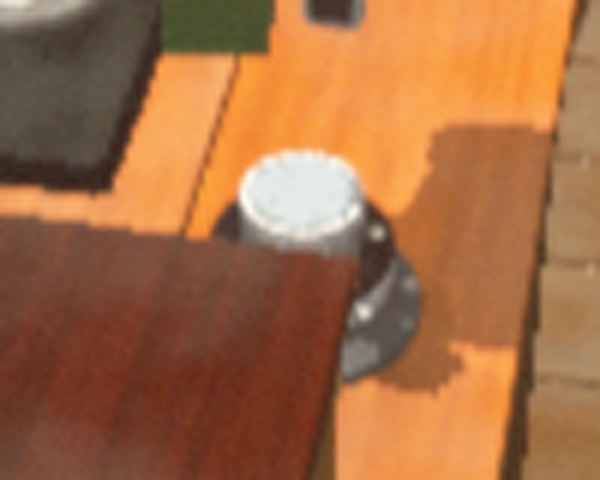

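```bash
python3 -c "
from rig import order; print(order.close_job())"
```

```text
the job is handed in; nothing more can be done
None
```

I picked the mirror cell up by its neck, carried it round the carton and lined its balls up with the grooves. Then I lowered it onto the nest in steps of 1 mm or less. It went straight into the grooves, so no nudging round was needed. I let go, backed the arm clear and handed the job in at about 12.3 s of the 48 s allowed.

- **Angle:** the cameras put the grooves at about 63.6° from the nest's index line and the cell's balls at about 63.3° before lowering. I took the groove angle from the slots themselves; the white marks on the foot at ±60° and 180° are not the grooves.
- **Contact force:** the force went from about −2.5 N in the air to about +4.5 N at the end of the press. That is a push of about 7 N, against the 30 N limit.
- **Seating:** the arm felt contact about 3 mm below deck height, which matches the balls being home.
- **Final height:** the wrist camera puts the cell's top at 65.1 mm, against 64.5 mm expected when home and 68 mm if the balls were riding on the deck. The side camera read 66.3 mm, within its stated error of about 2 mm but noticeably higher.
- **Level:** the wrist camera shows about 0.003 rad of tilt and the side camera about 0.008 rad, against the 0.03 rad limit.
- **Not measured:** I did not re-measure the cell's centring after letting go. Just before lowering, it was within about 0.2 mm of the nest's axis. I also did not re-measure where the eyeglass, tin and dish are; the gripper went nowhere near them.

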